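# Slide the well plate under the viewing bridge

## Robot

A 6-joint arm with a two-finger parallel gripper is mounted at the origin on a cart in front of the work surface, level with it; the furniture and walls round the work are solid. World frame = base frame: x ahead of the robot, y to its left, z up, the work surface at z = 0. Lengths are in m, angles in degrees, forces in N, time in s.
With the tool pointing down it reaches from about 0.4 to 0.825 m from the base axis. Payload 7 kg.
Tool frame: the origin (TCP) lies at the very end of the fingers, on their centre line; the grasp point (between the pads) lies hold_point_z behind it (hold_point_z is the distance from the TCP to the grasp point, in m); z points along the fingers, y is the direction in which the jaws open and shut (so a half turn about z gives the same grasp; the last joint's range is limited). The gripper opens to 88 mm and grips with 3 to 60 N. Pads are 19 mm wide; open, the fingers measure 130 mm over their backs; the gripper's body (78 mm by 193 mm) begins 47 mm behind the grasp point.
Start: joints at [-54.826, 20.546, 0.682, 0, -70.136, -16.507], TCP at [0.216, -0.639, 0.227] pointing down, gripper open.
Joint ranges: [-176.03, 176.03], [-82.01, 121.73], [-58.28, 71.71], [-173.87, 95.51], [-174.79, -0.11], [-173.66, 173.66]. Speed limits (degrees/s): [136.94, 136.94, 172.46, 180, 180, 180].

## Interface

Orientations are given as [roll, pitch, yaw] about the fixed x, y, z axes, in that order (R = Rz(yaw) Ry(pitch) Rx(roll)).
In Python, from plant import get_obs, snapshot, close_job, hold_point_z gives the robot as it stands. The module is installed in compiled form; this text tells all that it offers.
- The arm moves only by the tool jog_arm, never from a script. Its argument "commands" is a list of rows, each a list of 4 numbers: the shift along the world's x, y, z in mm, then the turn about the world's z in degrees. In form: [[x, y, z, turn], ...]. A call has exactly 10 rows; each row shifts and turns the commanded pose from where the row before left it; what a row does not reach is not made up. A row lasts 1/12 s, in which the tool goes at most 41.7 mm and 7.16 degrees, less where a joint would pass 70% of its speed; a pose out of reach is approached as far as the arm can. A call is refused whole if a number of a shift passes 41.7 or a number of a turn 7.16, either way. A call with a gripper value outside its range is refused whole. "fingers" is the finger opening in mm, from 0 to 87.6, set as the call begins (left out, the last holds). The fingers move at their own pace and stop on an object; the grip force is fixed at half the most. Time passes only in rows, so rows that do not move let the fingers close, or fill a call up. It gives the time, the measured TCP pose, the force and the opening at its end, in the units of the state.
- get_obs(): the state, without advancing time (a new reading comes with each control period).
- snapshot(name): name is "scene" or "side" or "wrist"; returns a dict with "image" (480x640x3 uint8, red, green, blue), "fov_y" (degrees; the focal length in pixels is half the picture's height over the tangent of half this angle, whatever the lens; pixels are square), "cx", "cy" (the principal point, pixels), "rvec" (rotation vector, rad) and "tvec" (3), from world to camera coordinates, as OpenCV has them; the wrist camera has in their place "mount" (4x4, takes a point from camera to tool coordinates, whose origin is the TCP and whose axes are the flange's). Camera axes: x right, y down, z forward; pixel columns grow to the right and rows downward; lengths in m; the calibration is good to about 2 mm. A picture is of the moment at which its call begins: read the wrist's pose just before it. There is no depth.
- close_job(): hands the job in, once; it reports no verdict.
The state is a dict: "clock": time; "joint_pos": joint angles; "qvel": joint speeds; "tau": joint torques, N m; "tool_pos": TCP position; "orientation": TCP orientation; "force": force on the tool from outside, world axes, zero at the start; "moment": the same for the moment, N m; "opening": finger opening in m.
Only numpy, scipy, OpenCV 4.12 (cv2) and the standard library are available. Lean on these libraries where they do the work, as an engineer would, in place of code of your own. Each camera call takes 0.05 s, during which the arm holds its last target.

## Task

Push the white well plate along the desk, lengthwise, through the flared mouth of the low viewing bridge and under it, until its leading short edge rests flush against the stop bar behind the bridge; then let go of it. Only push it with the fingers: keep it flat on the desk, never pick it up or tip it, and leave the beaker, the carton and the pen where they are.

Things in the scene. Friction and masses are not known exactly. Their poses are not given: they have to be found in the camera images.
- plate: Loose white 24-well plate lying flat on the desk, 128 (its x) x 86 (its y) x 14.4 mm high, 0.1 to 0.21 kg; sheer outer walls up to 11 mm height, the top face set in 2.5 mm all round. Origin at the centre of its underside, z up. It starts before the bridge's mouth, up to 35 mm to a side and turned up to 20 degrees from the channel; either short edge may lead.
- bridge: Plain steel viewing bridge, fixed to the desk. Origin on the desk under the centre of its deck; the channel runs along its x, z is up; the plate enters at -x and travels to +x. Deck: x and y +-30 and +-58 mm, underside 18.5 and top 26.5 mm above the desk, lens ring up to 40.5 mm. Channel 92 mm wide, between legs and (behind them) 10 mm high rails. With the plate home, plate and bridge origins coincide.
- mouth (a point): Centre of the bridge's mouth on the desk, 56 mm before the bridge's origin (its x = -56 mm), same axes as the bridge. Two 10 mm high flared guides are 118 mm apart here and narrow to the 92 mm channel at the deck's front edge. The home plate's trailing edge stands 8 mm out in front of this point, so the fingers need never go under the deck.
- stop (a point): Middle of the inner face of the stop bar, 64 mm behind the bridge's origin (its x = +64 mm), 5 mm above the desk, same axes as the bridge. The bar is fixed, 10 mm high, 12 mm thick, and closes the channel.
- beaker: Bystander: white plastic beaker, 66 mm diameter, 73 mm high, standing on the desk on the bridge's +y side. Origin at the centre of its underside.
- carton: Bystander: small pale printed carton, 58 x 54 x 84 mm high, standing on the desk on the bridge's +y side, next to the beaker. Origin at the centre of its underside.
- pen: Bystander: white pen lying on the desk on the bridge's -y side, 145 mm long (its y), 11 mm thick. Origin at the centre of its underside.
There are look-alikes about, which are no part of the job. Of the things like the plate, leave any that is black or purple; of the rest the larger one is meant.

How it is judged:
By the outcome, as a careful person would: the job done as asked, in the order asked, and still so for the second after the job is handed in, with the robot touching nothing.
It also fails if it takes over 64 s, if anything falls off the work surface, if the arm or the gripper's body presses on something with over 40 N, if the wrist force passes 120 N, or if a joint passes its speed limit or range.

## Working session

There is one attempt and no reset: what is moved stays moved. The work goes in short steps, Python scripts to look and compute and a tool call to move; the robot and the scene stay as the last step left them, time stands still between calls to the robot, and variables do not carry over. Pictures are saved under pics/ and viewed, and the job is handed in when it is done.

Besides the shell and the picture viewer there is one more tool, called after "Call:" as name(argument=value, ...) on one line, values as JSON. jog_arm: Moves the arm, as the interface text tells. Its arguments: {"type":"object","properties":{"commands":{"type":"array","items":{"type":"array","items":{"type":"number"}}},"fingers":{"type":"number"}},"required":["commands"]}

```bash
mkdir -p pics; cat > h.py <<'E'
import numpy as np, cv2
from plant import get_obs, snapshot, close_job, hold_point_z
def cam(s):
    f=240/np.tan(np.radians(s["fov_y"])/2)
    K=np.array([[f,0,s["cx"]],[0,f,s["cy"]],[0,0,1]])
    return K
def ext(s,obs=None):
    if "rvec" in s:
        R=cv2.Rodrigues(np.array(s["rvec"],float))[0]; t=np.array(s["tvec"],float).ravel(); return R,t
    from scipy.spatial.transform import Rotation as Ro
    T=np.eye(4);T[:3,:3]=Ro.from_euler('xyz',obs["orientation"],degrees=True).as_matrix();T[:3,3]=obs["tool_pos"]
    W=np.linalg.inv(T@np.array(s["mount"]))
    return W[:3,:3],W[:3,3]
def ray(K,R,t,uv,z=0):
    d=R.T@np.linalg.inv(K)@np.array([uv[0],uv[1],1.]); c=-R.T@t
    return c+d*(z-c[2])/d[2]
def proj(K,R,t,P):
    p=(R@np.array(P,float).T).T+t; q=(K@p.T).T; return q[:,:2]/q[:,2:]
def save(n,im): cv2.imwrite('pics/'+n+'.png',im[:,:,::-1])
E
python3 - <<'E'
from h import *
import pickle
o=get_obs();print(o,hold_point_z)
D={}
for n in("scene","side","wrist"):
    s=snapshot(n);K=cam(s);R,t=ext(s,o);D[n]=(s["image"],K,R,t);save(n+'0',s["image"]);print(n,K[0,0],-R.T@t,R[2])
pickle.dump(D,open('d0.pkl','wb'))
E
```

```text
{'clock': 0.0, 'joint_pos': array([-5.48268144e+01,  2.05899740e+01,  6.33405143e-01, -2.13148633e-02,
       -7.01334679e+01, -1.65061946e+01]), 'qvel': array([-0.05816395, -0.05585582, -0.13078877, -0.0604999 ,  0.04720575,
       -0.01586765]), 'tau': array([ 2.29201636e-03, -5.82713521e+01,  2.93057370e+01,  6.99725837e+00,
        6.87906679e-03, -1.13666247e-04]), 'tool_pos': array([ 0.21586666, -0.63904242,  0.2256326 ]), 'orientation': array([ 1.79907980e+02, -6.37221956e-03, -1.61340263e+02]), 'force': array([ 0.21577031,  1.06467159, -0.73891928]), 'moment': array([ 0.00344321, -0.02117358,  0.04906778]), 'opening': 0.08756468924016834} 0.0188
scene 487.41279339986437 [0.02813135 0.71415398 0.81022324] [ 0.48957955 -0.53173337 -0.69106547]
side 467.7787566203718 [0.37397886 0.97334145 0.83377867] [ 0.15439479 -0.71944982 -0.67716631]
wrist 424.001861080244 [ 0.14453022 -0.66314295  0.38330064] [ 0.26234962  0.08981801 -0.96078374]
```

View pics/scene0.png

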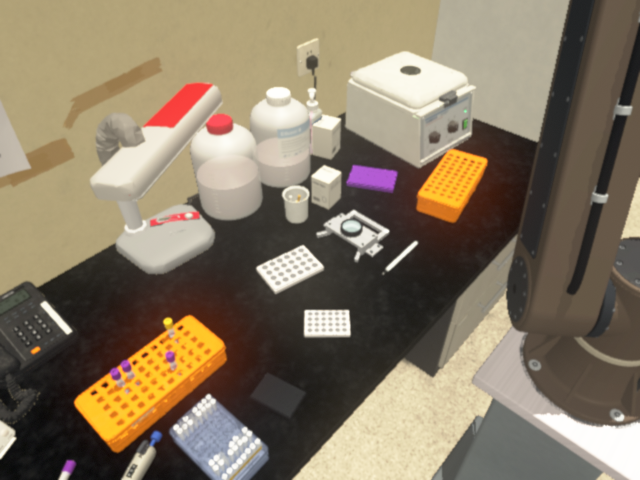

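View pics/side0.png

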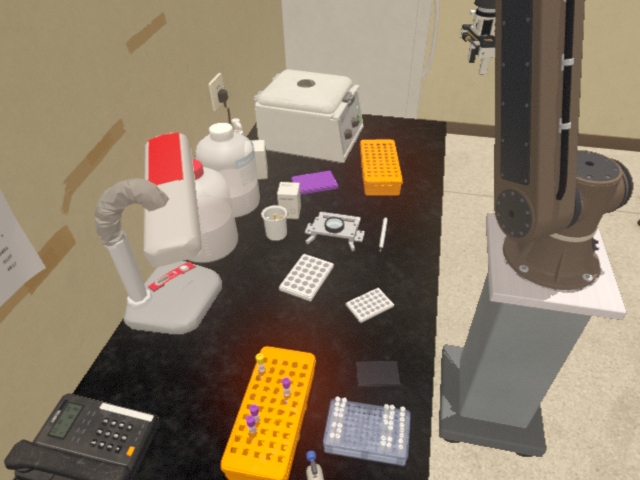

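View pics/wrist0.png

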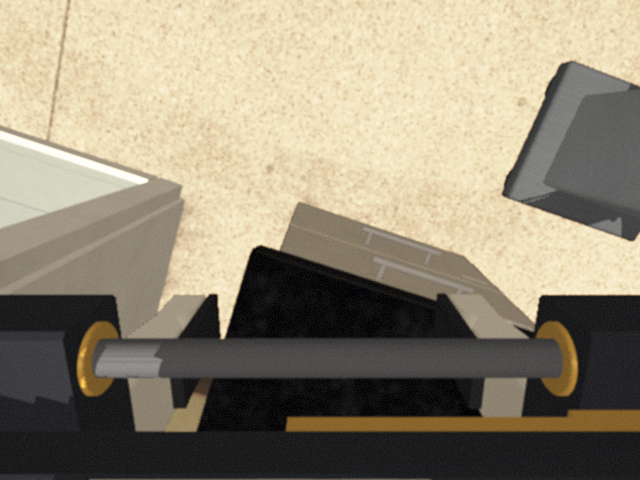

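The wide views show the large plate at about (290,268) in scene and (307,277) in side. The bridge is at (352,232) and (335,228), the small decoy plate at (327,323) and (370,305). Next I'll enlarge the crops.

```bash
python3 - <<'E'
import pickle,cv2
D=pickle.load(open('d0.pkl','rb'))
for n,(x,y,w,h) in {"scene":(240,170,200,150),"side":(250,160,160,150)}.items():
    c=D[n][0][y:y+h,x:x+w]; k=4
    c=cv2.resize(c,None,fx=k,fy=k,interpolation=cv2.INTER_CUBIC)
    for i in range(0,w,20): cv2.putText(c,str(x+i),(i*k,10),0,.35,(255,255,0),1); cv2.line(c,(i*k,0),(i*k,h*k),(70,70,0),1)
    for i in range(0,h,20): cv2.putText(c,str(y+i),(0,i*k+10),0,.35,(255,255,0),1);cv2.line(c,(0,i*k),(w*k,i*k),(70,70,0),1)
    cv2.imwrite('pics/c_%s0.png'%n,c[:,:,::-1])
E
```

```text
(no output)
```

View pics/c_scene0.png

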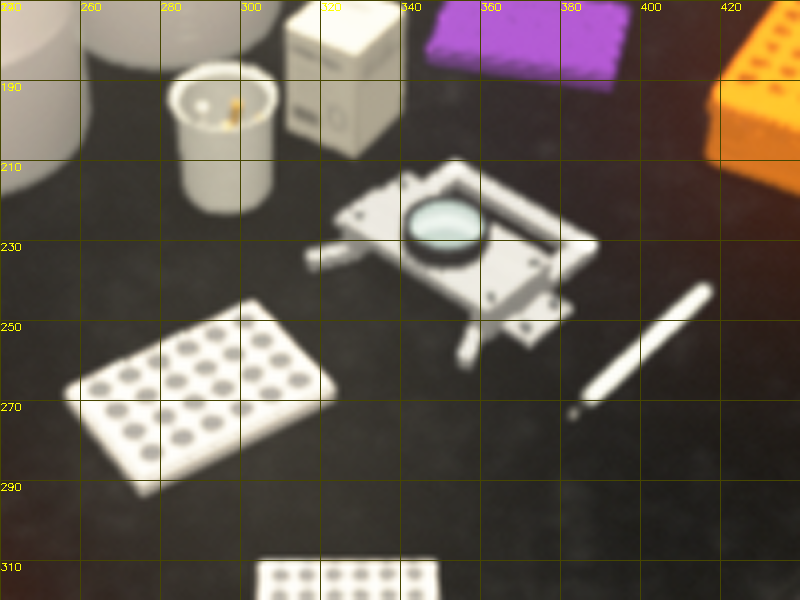

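View pics/c_side0.png

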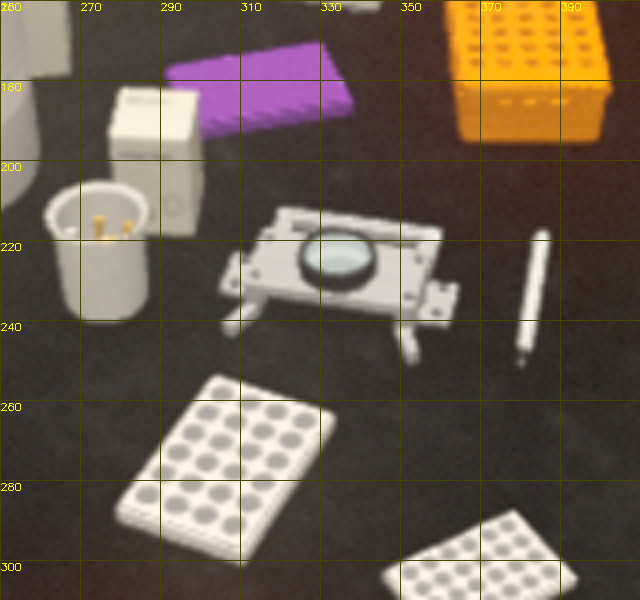

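```bash
python3 - <<'E'
import pickle
from h import *
from scipy.optimize import least_squares
D=pickle.load(open('d0.pkl','rb'))
C={n:D[n][1:] for n in D}
def tri(a,b):
    P=[];uv=[]
    for n,p in(("scene",a),("side",b)):
        K,R,t=C[n];P.append(K@np.c_[R,t]);uv.append(np.array(p,float).reshape(2,1))
    X=cv2.triangulatePoints(P[0],P[1],uv[0],uv[1]).ravel();return X[:3]/X[3]
for nm,a,b in [("plate far",(303,244.5),(304,254)),("plate r",(324,266.5),(334,264)),("plate near",(275,294),(311,301)),("plate l",(256,267.5),(279,288)),
 ("lens",(351,226),(334,224)),("stop+y",(354,210),(319.5,212)),("stop-y",(388,230),(360,218)),("tip+y",(316,236),(307,242)),("tip-y",(356,261),(353,250)),
 ("pen a",(416,242),(386,218)),("pen b",(385,270),(381,248)),("deckF+y",(324,224),(312,231)),("deckF-y",(360,249),(354,235))]:
    print(nm,tri(a,b).round(4), ray(*C["scene"],a,0.0144).round(4),ray(*C["side"],b,0.0144).round(4))
E
```

```text
plate far [0.6229 0.1257 0.006 ] [0.6175 0.1309 0.0144] [0.6199 0.1355 0.0144]
plate r [0.5403 0.1428 0.0021] [0.533  0.1509 0.0144] [0.5375 0.1559 0.0144]
plate near [ 0.5697  0.27   -0.0051] [0.5564 0.281  0.0144] [0.5654 0.2858 0.0144]
plate l [6.546e-01 2.482e-01 2.000e-04] [0.6443 0.2557 0.0144] [0.6492 0.2616 0.0144]
lens [0.5657 0.0174 0.0278] [0.5754 0.0047 0.0144] [0.5685 0.0025 0.0144]
stop+y [ 0.6261 -0.0701 -0.009 ] [ 0.6088 -0.0475  0.0144] [ 0.6192 -0.0414  0.0144]
stop-y [ 0.5052 -0.0536  0.003 ] [ 0.4994 -0.0442  0.0144] [ 0.5028 -0.0375  0.0144]
tip+y [ 6.269e-01  7.550e-02 -4.000e-04] [0.6147 0.0887 0.0144] [0.6234 0.0893 0.0144]
tip-y [ 0.5031  0.0722 -0.0073] [0.4905 0.0892 0.0144] [0.4997 0.0957 0.0144]
pen a [ 4.327e-01 -6.920e-02 -1.000e-04] [ 0.425  -0.0545  0.0144] [ 0.4319 -0.052   0.0144]
pen b [4.314e-01 5.680e-02 1.000e-04] [0.4248 0.0675 0.0144] [0.43   0.0736 0.0144]
deckF+y [0.6174 0.0573 0.0286] [0.6295 0.0436 0.0144] [0.6208 0.0434 0.0144]
deckF-y [0.5022 0.0611 0.0302] [0.5083 0.0527 0.0144] [0.5071 0.037  0.0144]
```

```bash
python3 - <<'E'
import pickle
from h import *
D=pickle.load(open('d0.pkl','rb'))
C={n:D[n][1:] for n in D}
for n,p,z in [("side",(237,245),0),("side",(222,285),0),("side",(193,310),0),("side",(275,239),0),("scene",(297,223),0),("side",(285,218),0),("side",(299,218),0),("scene",(329,209),0),("side",(381,194),0),("scene",(213,240),0),("scene",(232,216),0)]:
    print(n,p,ray(*C[n],p,z).round(3))
E
```

```text
side (237, 245) [0.807 0.123 0.   ]
side (222, 285) [0.793 0.267 0.   ]
side (193, 310) [ 0.829  0.355 -0.   ]
side (275, 239) [0.715 0.079 0.   ]
scene (297, 223) [0.693 0.074 0.   ]
side (285, 218) [ 0.713 -0.013  0.   ]
side (299, 218) [ 0.674 -0.021 -0.   ]
scene (329, 209) [ 0.67  -0.021  0.   ]
side (381, 194) [ 0.461 -0.181  0.   ]
scene (213, 240) [0.801 0.255 0.   ]
scene (232, 216) [0.836 0.166 0.   ]
```

Call:
jog_arm(commands=[[25,30,5,0],[25,30,5,0],[25,33,0,0],[25,33,0,0],[25,33,0,0],[25,33,0,7],[20,35,0,7],[20,35,0,7],[15,37,0,7],[15,37,0,7]], fingers=40)

```text
clock: 0.98
tool_pos: [0.4365, -0.3016, 0.2364]
orientation: [180.0, -0.0, -126.0]
force: [1.6, 0.1, -0.1]
opening: 0.0398
```

Call:
jog_arm(commands=[[12,38,0,7],[12,38,0,7],[12,38,0,7],[12,38,0,7],[12,38,0,7],[12,38,0,1],[12,38,0,0],[12,38,0,0],[12,38,0,0],[12,38,0,0]])

```text
clock: 1.82
tool_pos: [0.556, 0.0786, 0.2366]
orientation: [-180.0, 0.0, -90.3]
force: [1.4, 0.7, -0.4]
opening: 0.0401
```

Call:
jog_arm(commands=[[6,38,0,0],[6,38,0,0],[6,38,0,0],[6,38,0,0],[0,38,0,0],[0,38,0,0],[0,25,0,0],[0,0,0,0],[0,0,0,0],[0,0,0,0]])

```text
clock: 2.65
tool_pos: [0.5797, 0.3293, 0.236]
orientation: [180.0, -0.0, -90.3]
force: [0.4, -0.0, -0.6]
opening: 0.0396
```

```bash
python3 - <<'E'
from h import *
import pickle
o=get_obs();print(o['tool_pos'],o['orientation'],o['joint_pos'],o['clock'])
D={}
for n in("scene","side","wrist"):
    s=snapshot(n);K=cam(s);R,t=ext(s,o);D[n]=(s["image"],K,R,t);save(n+'1',s["image"])
pickle.dump(D,open('d1.pkl','wb'))
E
```

```text
[0.57970545 0.32934468 0.23603029] [ 1.79954446e+02 -4.24393847e-02 -9.03088302e+01] [ 4.63183274e+01  1.95097824e+01  3.99808077e-01 -4.19845398e-03
 -7.09521591e+01 -4.66258021e+01] 2.65
```

View pics/wrist1.png

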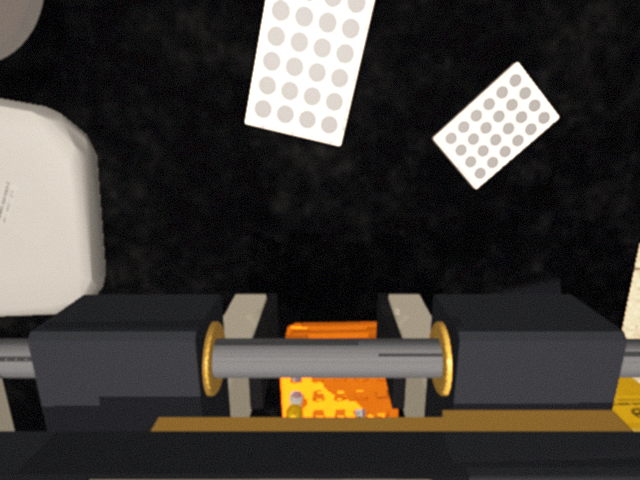

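The wrist picture shows the large plate's trailing edge from (245,124) to (341,146), with the rest cut off. I'll back off toward the bridge.

Call:
jog_arm(commands=[[0,-35,8,0],[0,-35,8,0],[0,-35,8,0],[0,-35,8,0],[0,0,0,0],[0,0,0,0],[0,0,0,0],[0,0,0,0],[0,0,0,0],[0,0,0,0]])

```text
clock: 3.63
tool_pos: [0.5799, 0.1902, 0.268]
orientation: [180.0, -0.0, -90.3]
force: [0.1, 0.7, -0.0]
opening: 0.0397
```

```bash
python3 - <<'E'
from h import *
import pickle
o=get_obs();print(o['tool_pos'],o['orientation'],o['clock'])
n="wrist";s=snapshot(n);K=cam(s);R,t=ext(s,o);save(n+'2',s["image"])
pickle.dump({n:(s["image"],K,R,t)},open('d2.pkl','wb'))
E
```

```text
[0.57986895 0.19022165 0.2680484 ] [ 1.79961431e+02 -2.30178939e-02 -9.02811554e+01] 3.6333
```

View pics/wrist2.png

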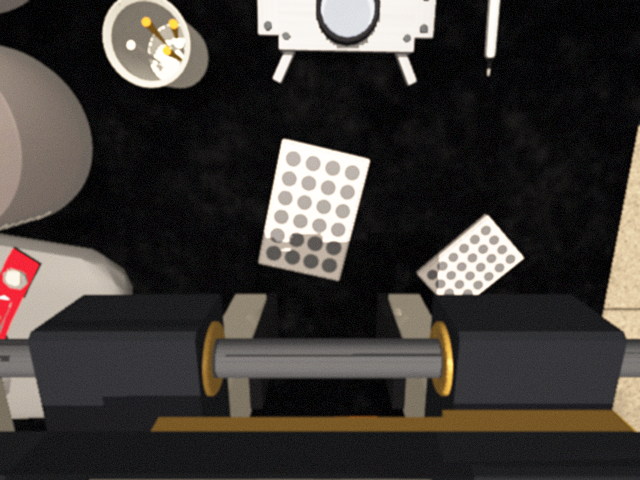

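Call:
jog_arm(commands=[[0,-35,0,0],[0,-35,0,0],[0,-35,0,0],[0,-15,0,0],[0,0,0,0],[0,0,0,0],[0,0,0,0],[0,0,0,0],[0,0,0,0],[0,0,0,0]])

```text
clock: 4.52
tool_pos: [0.58, 0.0704, 0.2684]
orientation: [180.0, -0.0, -90.3]
force: [-0.8, -0.2, 0.5]
opening: 0.0402
```

```bash
python3 - <<'E'
from h import *
import pickle
o=get_obs();print(o['tool_pos'],o['orientation'],o['clock'])
n="wrist";s=snapshot(n);K=cam(s);R,t=ext(s,o);save(n+'3',s["image"])
pickle.dump({n:(s["image"],K,R,t)},open('d3.pkl','wb'))
E
```

```text
[0.58004021 0.07037806 0.26838887] [ 1.79986117e+02 -5.80903586e-03 -9.02669639e+01] 4.5167
```

View pics/wrist3.png

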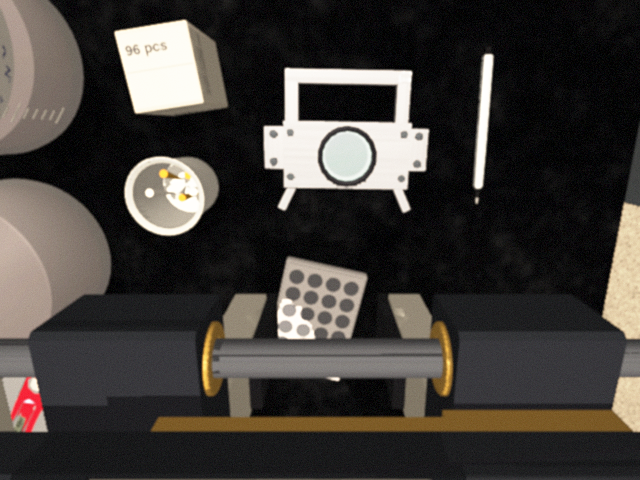

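wrist2 shows the whole plate, with corners near (283,139), (369,158), (341,281) and (259,264). wrist3 shows the bridge, with the stop bar across (285,70) to (411,70) and guide tips at (281,208) and (407,209). I'll zoom in.

```bash
python3 - <<'E'
import pickle,cv2
for f,(x,y,w,h) in {"d2":(240,30,200,260),"d3":(250,60,190,160)}.items():
    c=pickle.load(open(f+'.pkl','rb'))["wrist"][0][y:y+h,x:x+w]; k=4 if h<200 else 2.3
    c=cv2.resize(c,None,fx=k,fy=k,interpolation=cv2.INTER_CUBIC)
    for i in range(0,w,20): cv2.putText(c,str(x+i),(int(i*k),10),0,.35,(255,0,0),1); cv2.line(c,(int(i*k),0),(int(i*k),int(h*k)),(110,90,0),1)
    for i in range(0,h,20): cv2.putText(c,str(y+i),(0,int(i*k)+10),0,.35,(255,0,0),1);cv2.line(c,(0,int(i*k)),(int(w*k),int(i*k)),(110,90,0),1)
    cv2.imwrite('pics/c_%s.png'%f,c[:,:,::-1])
E
```

```text
(no output)
```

View pics/c_d2.png

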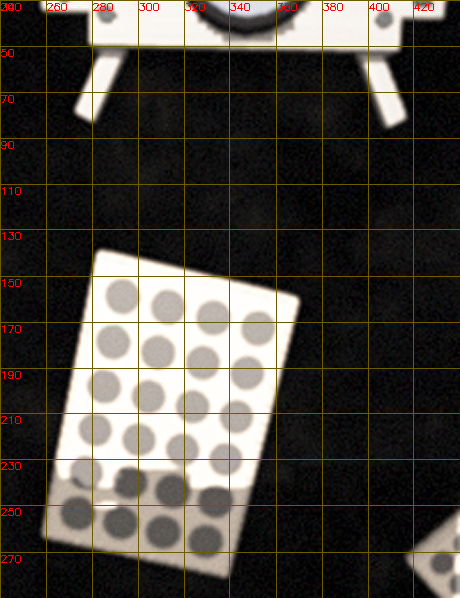

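View pics/c_d3.png

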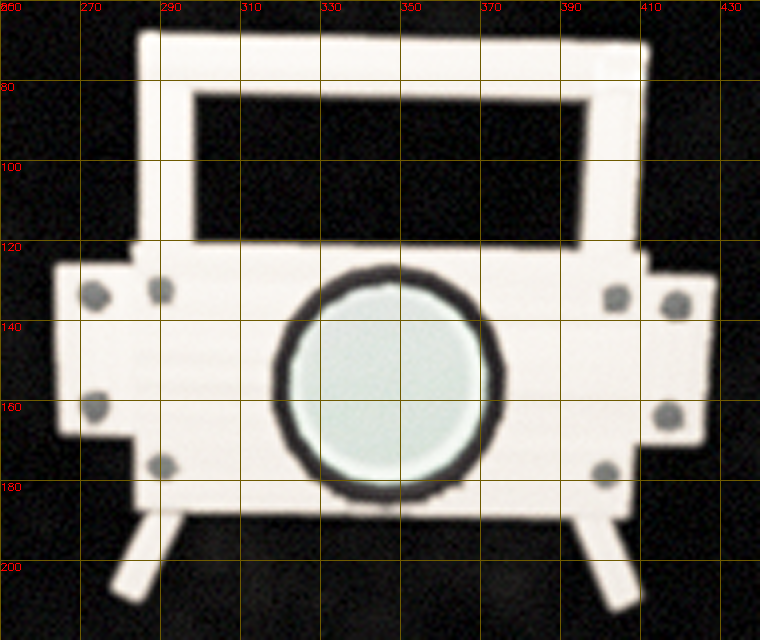

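```bash
cat > fit.py <<'E'
import pickle
from h import *
from scipy.optimize import least_squares
def T(p,L):
    L=np.array(L,float);c,s=np.cos(p[2]),np.sin(p[2])
    return np.c_[p[0]+c*L[:,0]-s*L[:,1],p[1]+s*L[:,0]+c*L[:,1],L[:,2]]
def fit(obs,p0):  # obs: list of (cam,(local),(uv))
    f=lambda p:np.concatenate([(proj(*c,T(p,[l]))[0]-uv) for c,l,uv in obs])
    r=least_squares(f,p0,loss='soft_l1');return r.x,f(r.x).reshape(-1,2)
E
python3 - <<'E'
from fit import *
c={i:pickle.load(open('d%d.pkl'%i,'rb'))["wrist"][1:] for i in(1,2,3)}
S=pickle.load(open('d0.pkl','rb'));sc=S["scene"][1:];sd=S["side"][1:]
b=[(c[3],(.064,.046,.01),(298,83)),(c[3],(.064,-.046,.01),(397,85)),(c[3],(-.03,.058,.0265),(283.5,187.5)),(c[3],(-.03,-.058,.0265),(407.5,189.5)),
(c[2],(-.03,.058,.0265),(279,51)),(c[2],(-.03,-.058,.0265),(414,52))]
p,e=fit(b,[.565,.017,-1.57]);print("bridge",p[:2].round(4),np.degrees(p[2]));print(e.round(1).tolist())
print([proj(*k,T(p,[(0,0,.0405),(-.03,.058,.0265),(-.03,-.058,.0265),(.064,.046,.01),(.064,-.046,.01)])).round(1).tolist() for k in(c[2],c[3],sc,sd)])
h=.011
pl=[(c[2],(.064,.043,h),(282,138.3)),(c[2],(.064,-.043,h),(370,159)),(c[2],(-.064,-.043,h),(340.5,281)),(c[2],(-.064,.043,h),(258,264)),
(c[1],(-.064,-.043,h),(341.5,146)),(c[1],(-.064,.043,h),(245,124))]
q,e=fit(pl,[.59,.2,-1.8]);print("plate",q[:2].round(4),np.degrees(q[2]));print(e.round(1).tolist())
# free heights by triangulation of trailing corners
for a,bb in(((340.5,281),(341.5,146)),((258,264),(245,124))):
    P=[k[0]@np.c_[k[1],k[2]] for k in(c[2],c[1])]
    X=cv2.triangulatePoints(P[0],P[1],np.array(a,float).reshape(2,1),np.array(bb,float).reshape(2,1)).ravel();print((X[:3]/X[3]).round(4))
for k in(sc,sd):print(proj(*k,T(q,[(x,y,z) for z in(0,h) for x in(.064,-.064) for y in(.043,-.043)])).round(1).tolist())
d=q[:2]-p[:2];cc,s=np.cos(p[2]),np.sin(p[2]);print("rel mm",1e3*(cc*d[0]+s*d[1]),1e3*(-s*d[0]+cc*d[1]),np.degrees(q[2]-p[2]))
# beaker rim in wrist3, carton top
for uv,z in(((163,196),.073),((125,195),.073),((202,195),.073),((206,108),0.0),((208,110),.084),((140,115),.084),((186,20),.084),((478,188),.011),((487,55),.011)):print(uv,ray(*c[3],uv,z).round(4))
E
```

```text
bridge [0.5612 0.0249] -91.1001025782949
[[-0.4, 0.6], [0.6, -0.0], [0.8, 0.6], [-0.3, 0.2], [0.2, -1.2], [-0.7, -0.3]]
[[[348.0, 7.8], [279.2, 49.8], [413.3, 51.7], [293.6, -68.5], [402.9, -66.8]], [[347.3, 157.7], [284.3, 188.1], [407.2, 189.7], [297.6, 83.6], [397.6, 85.0]], [[350.6, 224.7], [324.2, 224.1], [360.9, 246.9], [352.9, 213.2], [381.6, 229.9]], [[335.1, 222.0], [311.4, 230.1], [354.2, 236.3], [324.0, 214.1], [356.0, 218.6]]]
plate [0.5938 0.2011] -102.82180276162552
[[0.1, 0.8], [0.0, -0.0], [-0.3, -0.0], [0.8, 0.1], [-0.1, -0.4], [-0.3, -0.3]]
[0.5658 0.2734 0.01  ]
[0.6505 0.2542 0.0096]
[[302.5, 247.7], [323.2, 269.2], [255.5, 270.2], [275.0, 294.0], [302.3, 244.4], [323.2, 265.9], [255.0, 266.9], [274.7, 290.6]]
[[304.2, 256.3], [334.5, 266.0], [280.1, 289.7], [312.2, 301.0], [304.0, 253.2], [334.5, 262.9], [279.7, 286.6], [312.0, 297.8]]
rel mm -176.819740504813 29.2347518036549 -11.721700183330633
(163, 196) [0.7169 0.053  0.073 ]
(125, 195) [0.7486 0.052  0.073 ]
(202, 195) [0.6841 0.0524 0.073 ]
(206, 108) [ 0.6947 -0.0195  0.    ]
(208, 110) [ 0.6705 -0.0151  0.084 ]
(140, 115) [ 0.7232 -0.0117  0.084 ]
(186, 20) [ 0.6813 -0.0775  0.084 ]
(478, 188) [0.4315 0.0571 0.011 ]
(487, 55) [ 0.4345 -0.063   0.011 ]
```

Both fits are consistent: residuals are about 1 px and the triangulated wall height is 10 mm. In the bridge frame the plate sits at (-177, +29) mm, turned -11.7°. I'll first nudge its long side with the two fingers aligned to the channel, to square and centre it, and then push it lengthwise.

Call:
jog_arm(commands=[[10,13,0,-7],[10,13,0,-7],[10,13,0,-7],[10,13,0,-7],[10,13,0,-7],[10,13,0,-7],[10,13,0,-7],[10,13,0,-7],[10,13,0,-7],[10,13,0,-7]])

```text
clock: 5.4
tool_pos: [0.6804, 0.2006, 0.2684]
orientation: [-180.0, -0.0, -160.6]
force: [-0.3, -0.6, 1.4]
opening: 0.0401
```

Call:
jog_arm(commands=[[0,0,-30,-7],[0,0,-30,-7],[0,0,-30,-6.8],[0,0,-35,0],[0,0,-35,0],[0,0,-30,0],[0,0,-25,0],[0,0,-15,0],[0,0,0,0],[0,0,0,0]])

```text
clock: 6.23
tool_pos: [0.6797, 0.1996, 0.0378]
orientation: [-179.9, -0.1, 178.9]
force: [0.1, 0.3, 0.3]
opening: 0.04
```

```bash
cat > look.py <<'E'
import sys,pickle
from h import *
tag,names=sys.argv[1],sys.argv[2].split(',')
o=get_obs();print(o['tool_pos'].round(4),o['orientation'].round(2),o['force'].round(1),o['clock'],o['opening'])
D={}
for n in names:
    s=snapshot(n);K=cam(s);R,t=ext(s,o);D[n]=(s["image"],K,R,t);im=s["image"]
    if n=="scene": im=cv2.resize(im[160:320,230:440],None,fx=3.8,fy=3.7,interpolation=2)
    if n=="side": im=cv2.resize(im[180:330,250:410],None,fx=4,fy=4,interpolation=2)
    save(n+tag,im)
pickle.dump(D,open('d%s.pkl'%tag,'wb'))
E
python3 look.py 4 scene,wrist
```

```text
[0.6797 0.1996 0.0378] [-1.7993e+02 -9.0000e-02  1.7890e+02] [0.1 0.3 0.3] 6.2333 0.04003030815807024
```

View pics/scene4.png

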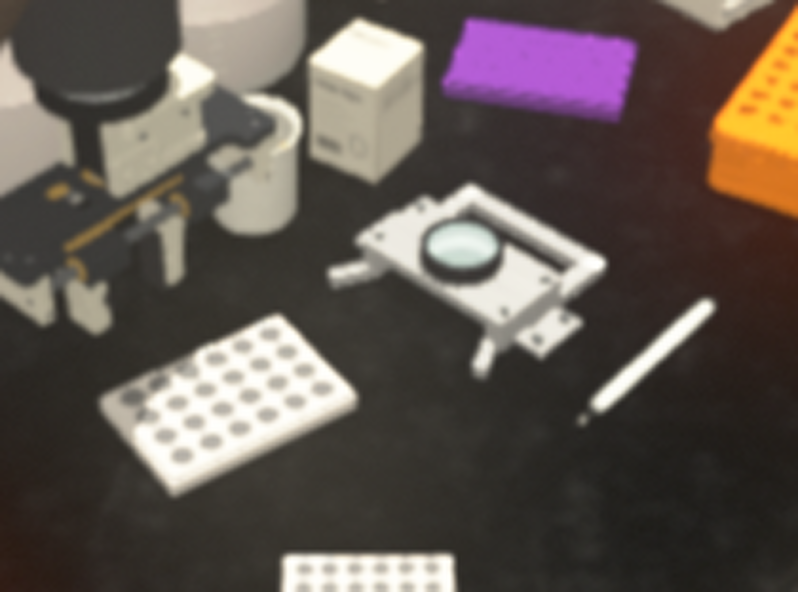

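View pics/wrist4.png

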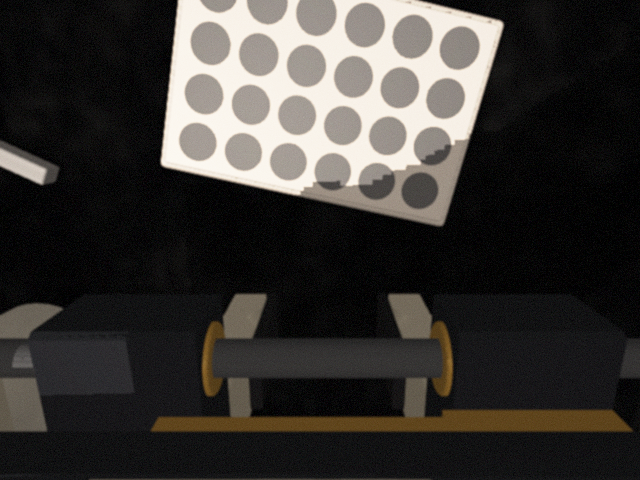

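The gripper stands clear beside the plate's beaker-side long edge, with its body about 17 mm from the beaker. I'll lower and nudge slowly in -x.

Call:
jog_arm(commands=[[0,2,-12,0],[0,2,-12,0],[0,2,-8,0],[0,0,0,0],[-5,0,0,0],[-5,0,0,0],[-5,0,0,0],[-5,0,0,0],[-5,0,0,0],[-5,0,0,0]])

```text
clock: 7.17
tool_pos: [0.6499, 0.2058, 0.0072]
orientation: [180.0, 0.1, 178.9]
force: [-0.1, 1.5, -0.8]
opening: 0.0396
```

Call:
jog_arm(commands=[[-4,0,0,0],[-4,0,0,0],[-3,0,0,0],[-3,0,0,0],[-3,0,0,0],[-3,0,0,0],[-3,0,0,0],[-3,0,0,0],[0,0,0,0],[0,0,0,0]])

```text
clock: 8.0
tool_pos: [0.6233, 0.2052, 0.0062]
orientation: [-180.0, -0.1, 178.9]
force: [0.3, 0.1, 0.1]
opening: 0.0402
```

```bash
python3 look.py 5 scene,wrist
```

```text
[0.6233 0.2052 0.0062] [-1.7996e+02 -7.0000e-02  1.7886e+02] [0.3 0.1 0.1] 8.0 0.040194824989976584
```

View pics/wrist5.png

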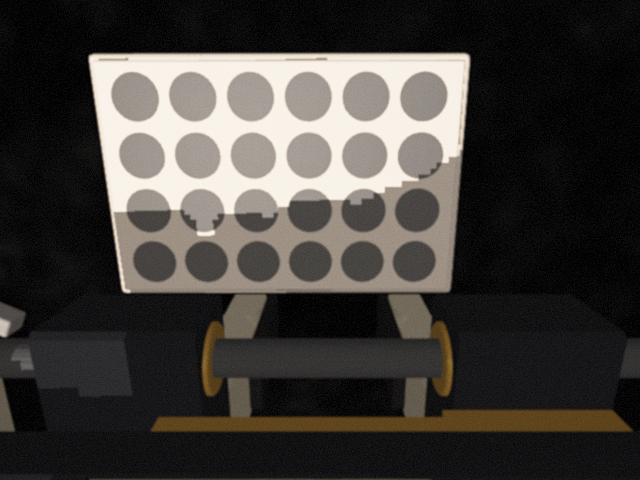

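View pics/scene5.png

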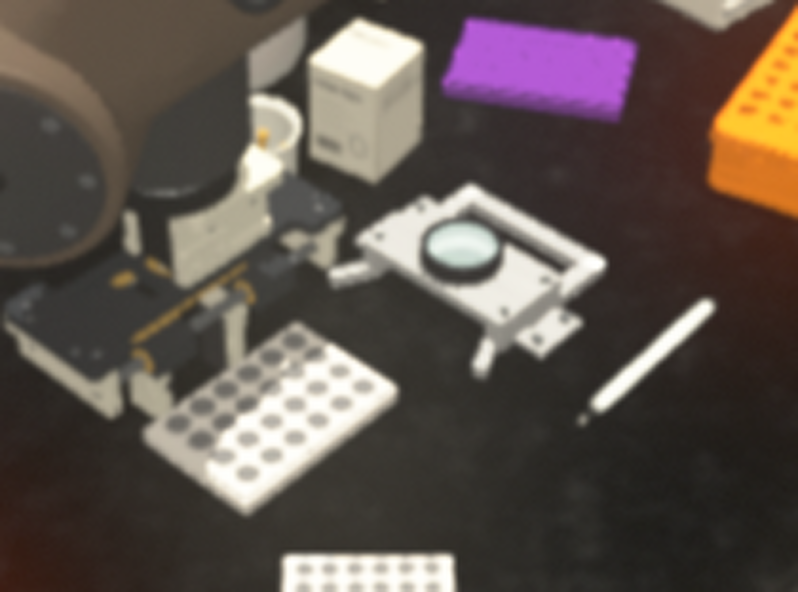

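The plate is now square on the fingers; wrist corners are (91,56), (468,56), (452,292), (123,292). I'll measure its offset from the channel axis.

```bash
python3 - <<'E'
from fit import *
c=pickle.load(open('d5.pkl','rb'))["wrist"][1:];h=.011
# local +x leads (-y world)=image left; local +y = world +x = image bottom
pl=[(c,(.064,-.043,h),(91,55.5)),(c,(-.064,-.043,h),(468.5,55.5)),(c,(-.064,.043,h),(452,292)),(c,(.064,.043,h),(123,292.5))]
q,e=fit(pl,[.57,.2,-1.6]);print(q[:2].round(4),np.degrees(q[2]),e.round(1).tolist())
p=np.array([.5612,.0249,np.radians(-91.1)])
d=q[:2]-p[:2];cc,s=np.cos(p[2]),np.sin(p[2]);print("rel mm",1e3*(cc*d[0]+s*d[1]),1e3*(-s*d[0]+cc*d[1]),np.degrees(q[2]-p[2]))
E
```

```text
[0.5687 0.191 ] -91.19683181721835 [[-2.8, -0.6], [4.8, -0.8], [0.3, 3.2], [-0.3, 2.8]]
rel mm -166.18256829823565 4.283571246193832 -0.09683181721835578
```

Call:
jog_arm(commands=[[-3,0,0,0],[-2,0,0,0],[0,0,0,0],[10,0,0,0],[10,0,0,0],[0,0,20,0],[0,3,25,7],[-5,10,20,7],[-10,20,0,7],[-10,20,0,7]])

```text
clock: 8.93
tool_pos: [0.6159, 0.2591, 0.0735]
orientation: [180.0, 0.2, -152.9]
force: [0.1, 0.9, -0.6]
opening: 0.0403
```

Call:
jog_arm(commands=[[-10,20,0,7],[-10,20,0,7],[-10,10,0,7],[-5,0,0,7],[-5,0,0,7],[-5,0,0,7],[0,0,0,7],[0,0,0,7],[0,0,0,6],[0,0,0,0]])

```text
clock: 9.77
tool_pos: [0.5699, 0.3087, 0.0716]
orientation: [-180.0, 0.0, -90.9]
force: [-0.1, 0.3, 0.0]
opening: 0.0403
```

```bash
python3 look.py 6 scene,side,wrist
```

```text
[0.5699 0.3087 0.0716] [-1.7998e+02  1.0000e-02 -9.0870e+01] [-0.1  0.3  0. ] 9.7667 0.0403077718697088
```

View pics/wrist6.png

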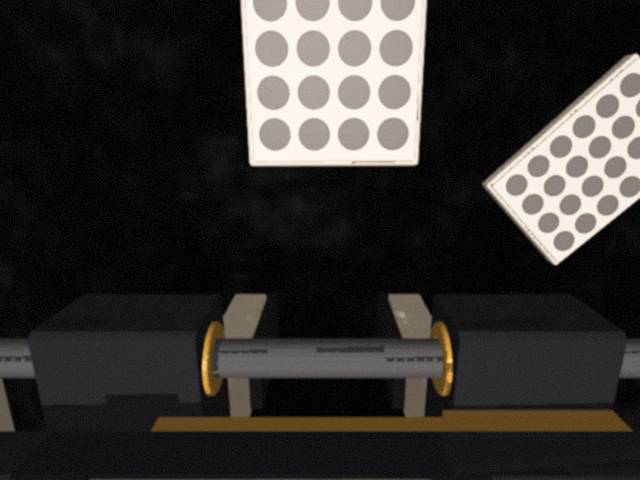

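View pics/side6.png

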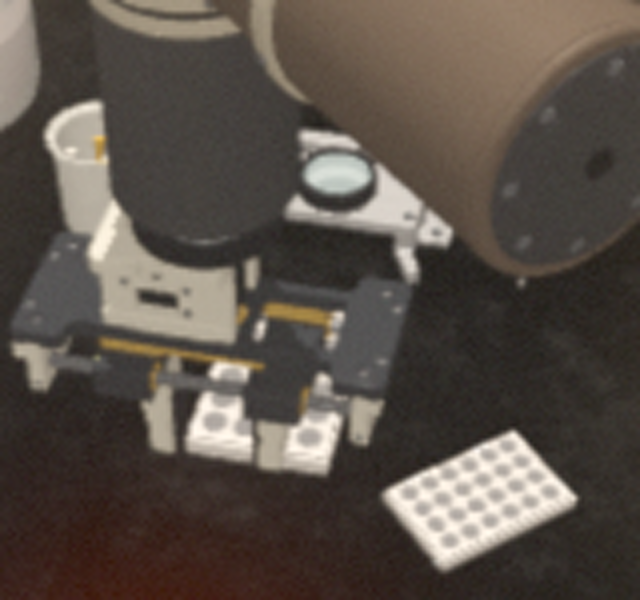

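```bash
python3 - <<'E'
from fit import *
c=pickle.load(open('d6.pkl','rb'))["wrist"][1:]
p=np.array([.5612,.0249,np.radians(-91.1)]);cc,s=np.cos(p[2]),np.sin(p[2])
for uv in((249,164),(418,165)):
    w=ray(*c,uv,.011);d=w[:2]-p[:2];print(w.round(4),"bridge frame",1e3*(cc*d[0]+s*d[1]),1e3*(-s*d[0]+cc*d[1]))
for x in(-.16,-.0735): print(T(p,[(x,0,0)]).round(4))
E
```

```text
[0.6082 0.253  0.011 ] bridge frame -228.96608855154622 42.59412163629065
[0.5224 0.2549 0.011 ] bridge frame -229.24772715791437 -43.20637609068715
[[0.5643 0.1849 0.    ]]
[[0.5626 0.0984 0.    ]]
```

The plate is centred (within 0.3 mm) and square, with its trailing edge at -229 mm in the bridge frame, so 165 mm remain. I'll lower the fingers behind it and push straight.

Call:
jog_arm(commands=[[-4,0,-25,0],[0,0,-25,0],[0,0,-12,0],[0,0,-4,0],[0,0,0,0],[0,-10,0,0],[0,-10,0,0],[0,-8,0,0],[0,-6,0,0],[0,-6,0,0]])

```text
clock: 10.75
tool_pos: [0.5653, 0.2677, 0.0064]
orientation: [-180.0, 0.0, -91.2]
force: [-0.7, -0.8, 0.1]
opening: 0.0398
```

Call:
jog_arm(commands=[[-0.2,-6,0,0],[-0.2,-6,0,0],[-0.2,-6,0,0],[-0.2,-6,0,0],[-0.2,-6,0,0],[-0.2,-6,0,0],[-0.2,-6,0,0],[-0.2,-6,0,0],[0,-4,0,0],[0,0,0,0]])

```text
clock: 11.58
tool_pos: [0.5631, 0.2154, 0.0054]
orientation: [180.0, -0.0, -91.2]
force: [0.4, 0.1, 0.2]
opening: 0.0402
```

```bash
python3 look.py 7 scene,side,wrist
```

```text
[0.5631 0.2154 0.0054] [ 1.7996e+02 -3.0000e-02 -9.1180e+01] [0.4 0.1 0.2] 11.5833 0.04015848143693418
```

View pics/wrist7.png

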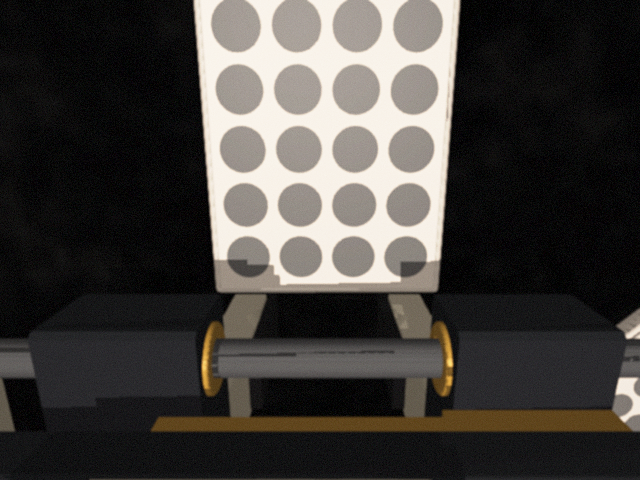

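View pics/scene7.png

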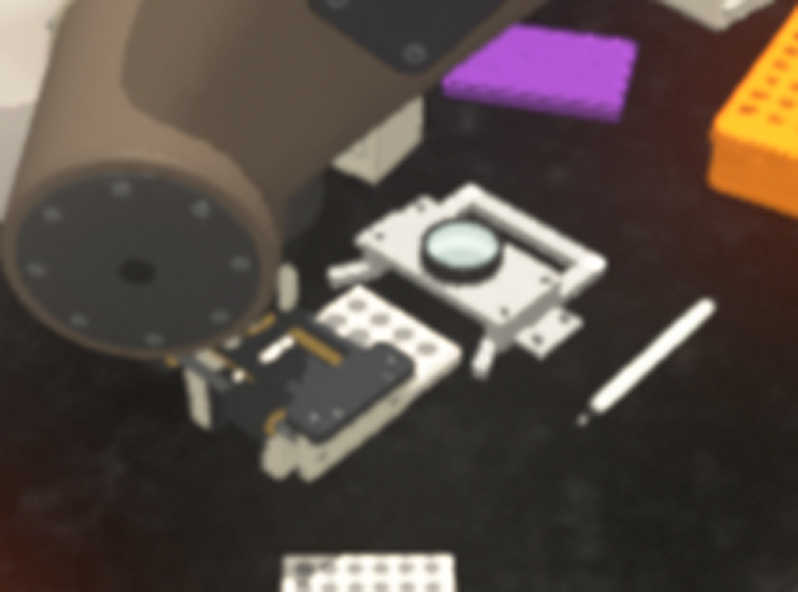

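The plate is flush on both fingers and lined up with the mouth. I'll continue.

Call:
jog_arm(commands=[[-0.1,-6,0,0],[-0.1,-6,0,0],[-0.1,-6,0,0],[-0.1,-6,0,0],[-0.1,-6,0,0],[-0.1,-6,0,0],[-0.1,-6,0,0],[-0.1,-6,0,0],[-0.1,-6,0,0],[0,0,0,0]])

```text
clock: 12.57
tool_pos: [0.5622, 0.1612, 0.0055]
orientation: [180.0, -0.0, -91.2]
force: [-0.2, 0.2, 0.1]
opening: 0.04
```

```bash
python3 look.py 8 side,wrist
```

```text
[0.5622 0.1612 0.0055] [ 1.7997e+02 -2.0000e-02 -9.1190e+01] [-0.2  0.2  0.1] 12.5667 0.04003337008336718
```

View pics/wrist8.png

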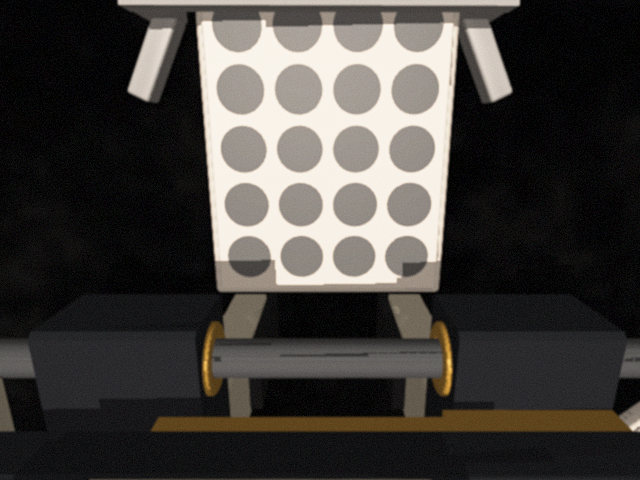

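View pics/side8.png

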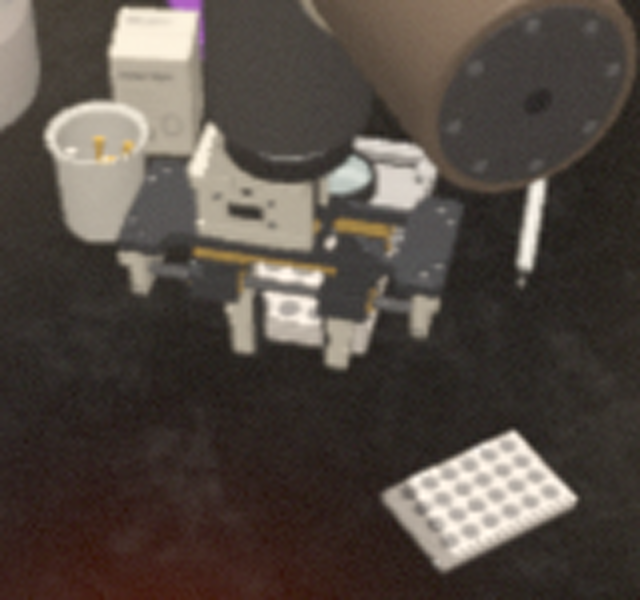

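The plate's front is just going under the deck, square but about 2–3 mm toward -x of centre, close to the -y guide. I'll continue slowly with a slight +x bias.

Call:
jog_arm(commands=[[0.4,-4,0,0],[0.4,-4,0,0],[0.4,-4,0,0],[0.4,-4,0,0],[0.4,-4,0,0],[0,-4,0,0],[0,-4,0,0],[0,-4,0,0],[0,-4,0,0],[0,0,0,0]])

```text
clock: 13.5
tool_pos: [0.5642, 0.1256, 0.0055]
orientation: [180.0, -0.0, -91.2]
force: [0.1, 0.1, 0.1]
opening: 0.0402
```

```bash
python3 look.py 9 wrist
```

```text
[0.5642 0.1256 0.0055] [ 1.7997e+02 -2.0000e-02 -9.1170e+01] [0.1 0.1 0.1] 13.5 0.04020461718796794
```

View pics/wrist9.png

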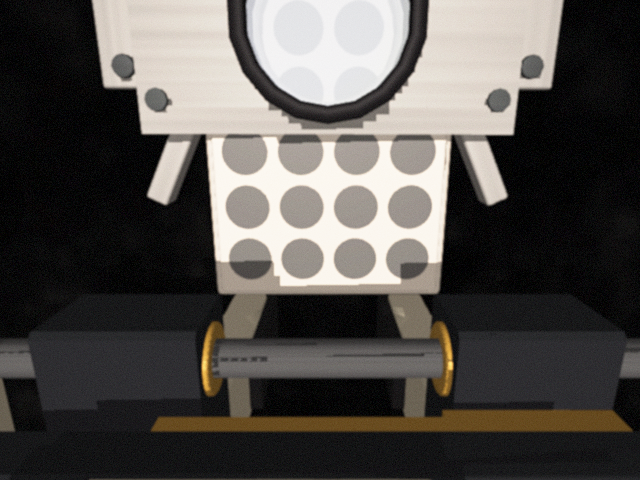

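It is centred in the channel with no contact force. I'll push on to near home.

Call:
jog_arm(commands=[[0,-3,0,0],[0,-3,0,0],[0,-3,0,0],[0,-3,0,0],[0,-3,0,0],[0,-3,0,0],[0,-2,0,0],[0,-2,0,0],[0,-1,0,0],[0,0,0,0]])

```text
clock: 14.38
tool_pos: [0.5645, 0.1032, 0.0056]
orientation: [180.0, -0.0, -91.1]
force: [-0.8, -0.3, -0.0]
opening: 0.0401
```

Call:
jog_arm(commands=[[0,-0.5,0,0],[0,-0.5,0,0],[0,-0.5,0,0],[0,-0.5,0,0],[0,-0.5,0,0],[0,-0.5,0,0],[0,-0.5,0,0],[0,-0.5,0,0],[0,0,0,0],[0,0,0,0]])

```text
clock: 15.22
tool_pos: [0.5645, 0.0995, 0.0056]
orientation: [180.0, -0.0, -91.1]
force: [0.3, -0.2, 0.4]
opening: 0.04
```

```bash
python3 look.py 10 wrist,scene
```

```text
[0.5645 0.0995 0.0056] [180.    -0.   -91.13] [ 0.3 -0.2  0.4] 15.2167 0.0400198768560535
```

View pics/wrist10.png

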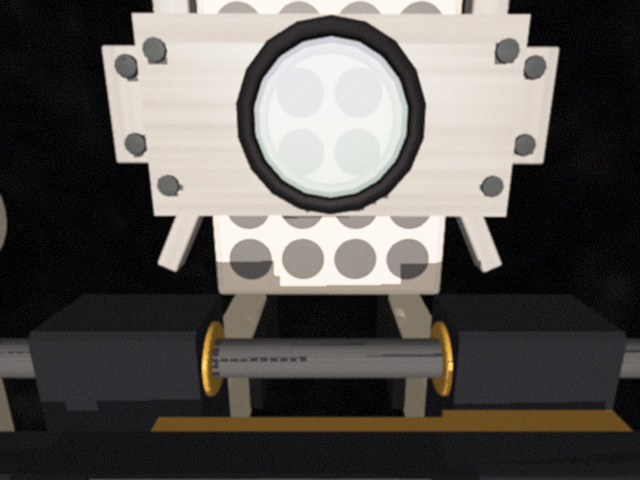

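View pics/scene10.png

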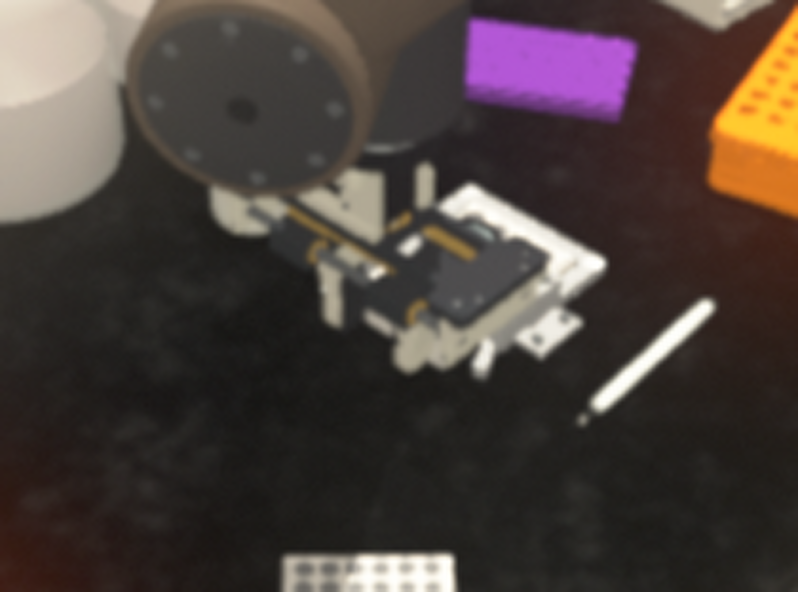

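The leading wells show behind the deck and the force is still nil, so the plate isn't at the stop yet. I'll creep forward.

Call:
jog_arm(commands=[[0,-0.3,0,0],[0,-0.3,0,0],[0,-0.3,0,0],[0,-0.3,0,0],[0,-0.3,0,0],[0,0,0,0],[0,0,0,0],[0,0,0,0],[0,0,0,0],[0,0,0,0]])

```text
clock: 16.15
tool_pos: [0.5649, 0.0987, 0.0056]
orientation: [-180.0, 0.0, -91.1]
force: [-0.1, 5.0, -0.5]
opening: 0.0396
```

```bash
python3 -c "
from plant import *
o=get_obs();print(o['force'],o['moment'],o['tool_pos'])"
```

```text
[-0.11450999  4.99903631 -0.51526348] [ 2.04806866  0.1166959  -0.12433311] [0.56485369 0.0986598  0.00564542]
```

Call:
jog_arm(commands=[[0,-0.3,0,0],[0,-0.3,0,0],[0,-0.3,0,0],[0,0,0,0],[0,0,0,0],[0,0,0,0],[0,0,0,0],[0,0,0,0],[0,0,0,0],[0,0,0,0]])

```text
clock: 16.98
tool_pos: [0.565, 0.0985, 0.0057]
orientation: [-179.9, 0.1, -91.1]
force: [-0.9, 9.9, -0.6]
opening: 0.0404
```

```bash
python3 look.py 11 wrist
```

```text
[0.565  0.0985 0.0057] [-1.7993e+02  1.0000e-01 -9.1130e+01] [-0.9  9.9 -0.6] 16.9833 0.040418173374586586
```

View pics/wrist11.png

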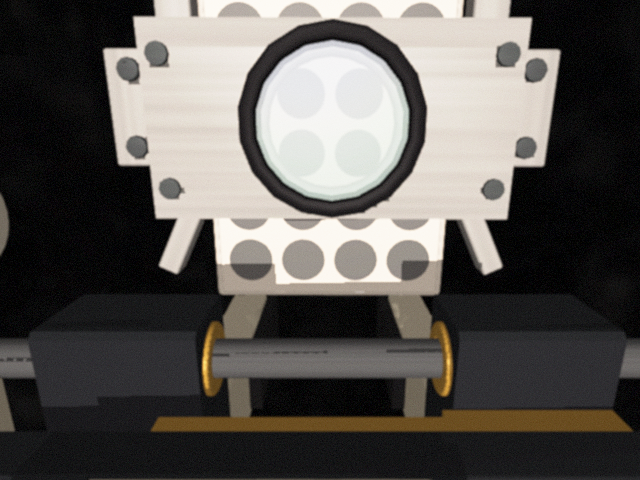

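The force rose to 10 N at TCP y = 98.5 mm, which is the predicted home position (98.4), so the plate is against the stop. I'll back off straight, rise and look.

Call:
jog_arm(commands=[[0,1,0,0],[0,2,0,0],[0,5,0,0],[0,10,0,0],[0,15,0,0],[0,15,10,0],[0,10,30,0],[0,0,40,0],[0,0,40,0],[0,0,40,0]])

```text
clock: 17.87
tool_pos: [0.564, 0.1563, 0.1672]
orientation: [180.0, -0.0, -91.1]
force: [2.0, 1.2, -0.8]
opening: 0.0398
```

Call:
jog_arm(commands=[[0,0,40,0],[0,-20,40,0],[0,-35,20,0],[0,-35,0,0],[0,-20,0,0],[0,0,0,0],[0,0,0,0],[0,0,0,0],[0,0,0,0],[0,0,0,0]])

```text
clock: 18.7
tool_pos: [0.5645, 0.0475, 0.2625]
orientation: [180.0, -0.0, -91.1]
force: [-0.2, 0.5, -0.2]
opening: 0.0399
```

```bash
python3 look.py 12 wrist,scene,side; python3 - <<'E'
import pickle,cv2
c=pickle.load(open('d12.pkl','rb'))["wrist"][0];print(c.shape)
c=cv2.resize(c[20:230,240:440],None,fx=2.85,fy=2.85,interpolation=2);cv2.imwrite('pics/c12.png',c[:,:,::-1])
E
```

```text
[0.5645 0.0475 0.2625] [ 1.7997e+02 -1.0000e-02 -9.1060e+01] [-0.2  0.5 -0.2] 18.7 0.039938005654985884
(480, 640, 3)
```

View pics/wrist12.png

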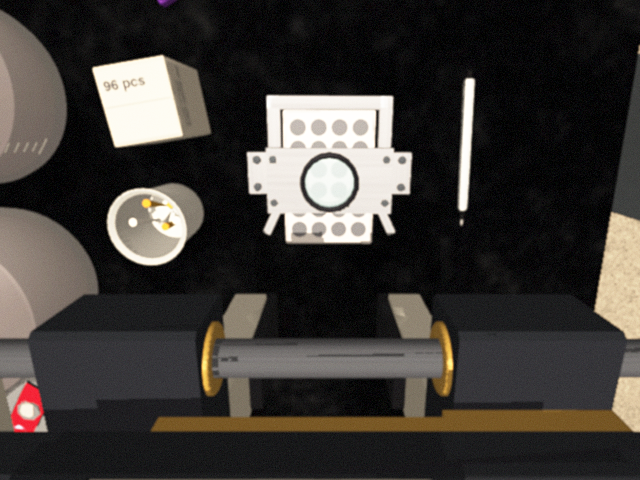

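View pics/c12.png

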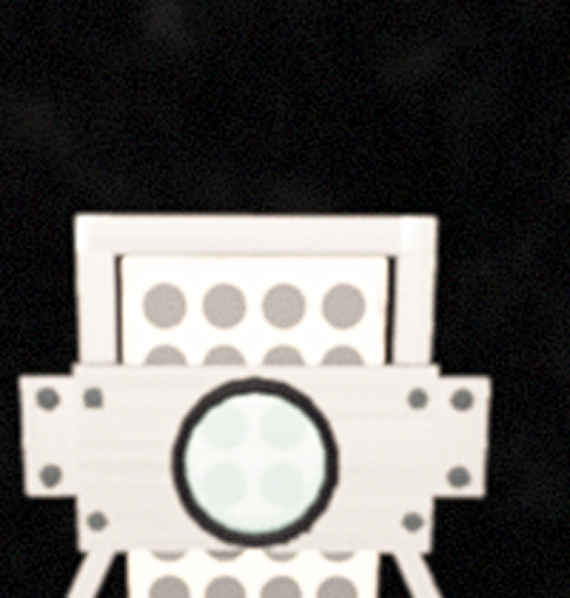

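View pics/side12.png

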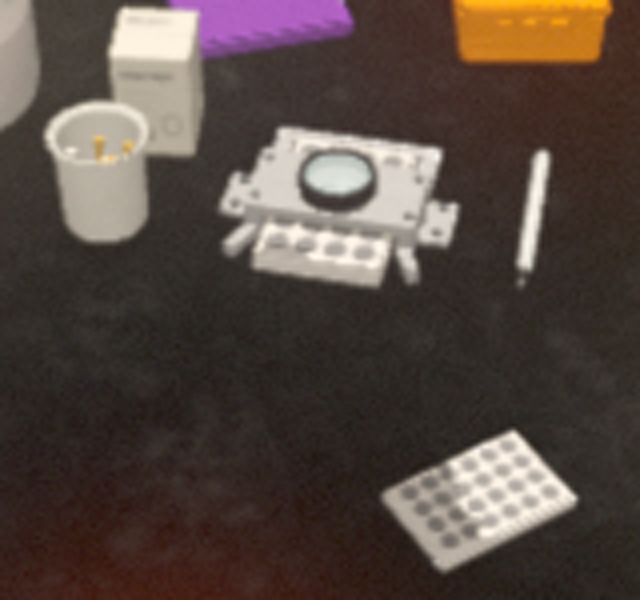

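The plate lies under the bridge with its leading edge on the stop bar: the edge is parallel and shows no tapering gap (crop rows about 253–257). The beaker, carton and pen are where they were in the first pictures. The fingers are well clear, so I'm handing in.

```bash
python3 -c "
from plant import *
print(close_job())"
```

```text
the job is handed in; nothing more can be done
None
```

The white plate is home under the bridge, its leading short edge against the stop bar, and I handed the job in at about 19 s of robot time.

- **Squaring up:** The plate started 29 mm to one side and turned 11.7°. I nudged its long side with two fingers, and it then measured centred and square to within about 0.5 mm.
- **Push home:** I pushed it lengthwise through the mouth until it met the stop. The push force rose to 10 N with the fingertips at y = 98.5 mm; 98.4 mm was predicted for home. Then I backed straight off and raised the arm clear.
- **Last checks:** In the final wrist picture the leading edge lies parallel to the stop bar with no visible gap. The beaker, carton, pen and small look-alike plate look unmoved, judged by eye against the first pictures.
- **Disagreements:**
  - The plate fit right after the nudge left up to 5 px of error and read about 4 mm off-centre. I pushed 5 mm more and measured again from behind.
  - At the mouth the plate still looked 2–3 mm off-centre toward -x. I corrected that with a 2 mm bias, and no side force showed in the readings after each move.

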